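# Set up the tube-clamp display on a trade-fair table

### The arm

A 6-joint arm with a two-finger parallel gripper is mounted at the origin on the work surface. World frame = base frame: x ahead of the robot, y to its left, z up, the work surface at z = 0. Lengths are in m, angles in rad, forces in N, time in s.
With the tool pointing down it reaches from about 0.3 to 0.875 m from the base axis. Payload 6.4 kg.
Tool frame: the origin (TCP) lies at the very end of the fingers, on their centre line; the grasp point (between the pads) lies 19 mm behind it; z points along the fingers, y is the line along which they close (so a half turn about z gives the same grasp; the last joint's range is limited). The gripper opens to 88 mm and grips with 3 to 60 N. Pads are 18 mm wide; open, the fingers measure 123 mm over their backs; the gripper's body (75 mm by 187 mm) begins 45 mm behind the grasp point.
Start: joints at [0.931, 0.181, 1.607, -0, 1.354, -0.206], TCP at [0.242, 0.522, 0.239] pointing down, gripper open.
Joint ranges: [-2.99, 2.99], [-0.89, 2.07], [0.3, 2.58], [-1.14, 4.28], [0, 2.63], [-3.12, 3.12]. Speed limits (rad/s): [2.57, 2.57, 3.01, 3.14, 3.14, 3.14].

### API

Orientations are given as a 3x3 rotation matrix whose columns are the frame's x, y, z axes.
In Python, from workcell import bot gives the robot as it stands.
- The arm moves only by the tool jog_arm, never from a script. Its argument "rows" is a list of rows, each a list of 2 entries, a list of its own where there are three numbers: the shift along the tool's x, y, z normalised to -1 to 1, where 1 is 0.04 m, then the turn, a rotation vector about the tool's x, y, z normalised to -1 to 1, where 1 is pi/2 rad. A call has 1 to 20 rows; each row shifts and turns the commanded pose from where the row before left it, along the tool's axes as they then stand; what a row does not reach is not made up. A row lasts 1/12 s, in which the tool goes at most 41.7 mm and 7.16 degrees, less where a joint would pass 70% of its speed; a pose out of reach is approached as far as the arm can. A call with a number of a shift or a turn outside -1 to 1 is refused whole. A call with a gripper value outside its range is refused whole. "grip" is the gripper's target within -1 to 1 (fully open at 1, half-way at 0, shut at -1), set as the call begins (left out, the last holds). The fingers move at their own pace and stop on an object; "newtons" is the grip in N (left out, the last holds). Time passes only in rows, so rows that do not move let the fingers close. It gives the time, the measured TCP pose, the force, the opening and the grip force at its end, in the units of the state.
- bot.sense(): the state, without advancing time (a new reading comes with each control period).
- bot.camera(name): name is "scene" or "side" or "wrist"; returns a dict with "frame" (400x640x3 uint8, red, green, blue), "depth" (400x640 float32, m along the optical axis (not along the pixel's ray), 0 where there is no reading), "intrinsics" (3x3 intrinsics, pixels), "pose" (4x4, takes a point from camera to world coordinates). Camera axes: x right, y down, z forward; pixel columns grow to the right and rows downward; lengths in m; the calibration is good to about 2 mm. A picture is of the moment at which its call begins.
- bot.hand_in(): hands the job in; it is judged then, once.
The state is a dict: "clock": time; "joint_positions": joint angles; "joint_vel": joint speeds; "tau": joint torques, N m; "ee_pos": TCP position; "tool_rot": TCP orientation; "wrist_force": force on the tool from outside, world axes, zero at the start; "wrist_torque": the same for the moment, N m; "grip_width": finger opening in m; "gripper_force": force on a finger pad.
Only numpy, scipy, OpenCV 4.12 (cv2) and the standard library are available. Lean on these libraries where they do the work, as an engineer would, in place of code of your own. Each camera call takes 0.05 s, during which the arm holds its last target. There are 200 camera calls.

### The job

On this laser-cutting stand, lift the tab of the folded display stand until the stand snaps open and stays up, then take the clamp plate with the wide-set pair of legs out of the plywood rack and fit it astride the tube on the stand, both legs through the two slots and its crown resting on the tube. Leave the clamp in place with the stand still open, and do not shift the other plates, the cup, the card holder or the tube piece beside the stand.

Things in the scene. Friction and masses are not known exactly. Their poses are not given: they have to be found in the camera images.
- panel (a joint): angle of the stand's panel about its hinge: 0 folded flat, 0.46 rad (26 degrees) open, at a stop. A toggle spring presses it shut below about 0.21 rad and snaps it open above. From flat the tab needs about 10 N upwards; once open, some 20 N straight down on the slots would start to fold it again. The base is fixed to the table.
- hinge (a point): middle of the stand's hinge axis, 27 mm above the table. x points level from the hinge towards the tab, y along the hinge, z up. Base plate below: 165 x 150 mm, 10 mm thick, from 10 mm behind the hinge to 155 mm beyond it. The panel turns on this axis; its far edge rises.
- tab (a point): centre of the lifting tab at the panel's far edge, 174 mm from the hinge axis. Flat steel, 30 mm wide (y), 8 mm thick (z), reaching from 150 to 195 mm from the hinge; folded, it is 27 mm above the bare table. Frame turns with the panel (x away from the hinge). It can be pinched by its two sides from straight above and turns between the fingers.
- mount (a point): point on the upper face of the steel panel (145 x 120 x 6 mm) midway between its two slots, 90 mm from the hinge, 3 mm above the hinge plane. Frame turns with the panel: x up the slope to the tab, y along the hinge, z square out of the panel. A tube of 40 mm diameter is welded on along x (from x = -78 to +45 mm), its top at z = 40 mm.
- slot0 (a point): mouth of one slot in the panel, at y = +36 mm from the mount, same axes: 13 mm (x) by 18 mm (y), 16 mm deep with its collar, open below. With the stand folded there is no room for the legs under the slots.
- slot1 (a point): mouth of the other slot, at y = -36 mm from the mount, same size.
- clamp_crown (a point): centre of the crown (84 mm in y, 42 mm in z) of the loose aluminium clamp, a U cut from 8 mm plate, 117 mm high, 0.1 kg; x square to the plate, y across the legs, z away from the legs. Standing legs down in the rack it is 102 mm up. Either way round fits. Seated on the stand, this point is 61 mm out from the mount along its z, both x axes parallel.
- clamp_feet (a point): point midway between the tips of the clamp's two legs, 96 mm below the crown's centre. Legs 75 mm long, 12 mm wide, 60 mm apart inside (centres at y = +-36 mm), the last 8 mm slightly tapered. The clamp stands in one of the rack's three slots.
- narrow_crown (a point): centre of the crown of another, narrower U plate (52 mm wide, 112 mm high, 8 mm thick), in another slot of the rack; leave it. Its crown centre is 97 mm up.
- wide_mid (a point): centre of a solid aluminium plate without legs (116 mm wide, 95 mm high, 8 mm thick), in another slot of the rack; leave it.
- rack: fixed plywood rack 165 (x) x 124 (y) x 36 mm high; origin at the centre of its underside; slots run along y, 55 mm apart in x at x = -55, 0 and +55 mm, floor 6 mm up, walls 30 mm high, 11 mm apart.
- cup_mid (a point): centre of an octagonal stainless cup, 98 mm across its corners, 125 mm high, loose; leave it.
- holder_mid (a point): middle of a card holder, 50 x 95 mm, 47 mm high with its cards, loose, beyond the stand; leave it. This point is 20 mm up.
- tube_mid (a point): centre of a loose upright piece of steel tube, 44 mm in diameter, 70 mm high, close beside the stand near its hinge; leave it.
Things that resemble listed ones, but are neither listed nor needed, are in the scene too. What is shaped like the part that bears clamp_crown but green or orange is not meant.

How it is judged:
On the way:
1. the stand is snapped open (angle over 0.42 rad) with the clamp not yet on it (value of joint panel above 0.42 rad and distance between clamp_crown and mount above 0.1 m), for 0.3 s.
At the end, for the whole second after the job is handed in: Stand open (over 0.42 rad) and still; clamp released astride the tube, both legs through the slots: crown centre 55 to 66 mm out from the mount, within 15 mm in x and 12 mm in y, aligned with it within 0.25 rad; other plates, cup, card holder and tube piece within 20 mm of their starts (value of joint panel above 0.42 rad and z of clamp_crown in the frame of mount between 0.055 and 0.066 m and x of clamp_crown in the frame of mount between -0.015 and 0.015 m and y of clamp_crown in the frame of mount between -0.012 and 0.012 m and angle between the z axis of clamp_crown and the z axis of mount, either way round below 0.25 rad and angle between the x axis of clamp_crown and the x axis of mount, either way round below 0.25 rad and velocity of joint panel between -0.05 and 0.05 rad/s and distance of each of narrow_crown, wide_mid, cup_mid, holder_mid, tube_mid from where it was at the start of the episode below 0.02 m); the robot touches nothing.
It fails at once if the narrow plate is shifted by more than 20 mm (distance of narrow_crown from where it was at the start of the episode above 0.02 m).
It fails at once if the solid plate is shifted by more than 20 mm (distance of wide_mid from where it was at the start of the episode above 0.02 m).
It fails at once if the octagonal cup is shifted by more than 20 mm (distance of cup_mid from where it was at the start of the episode above 0.02 m).
It fails at once if the card holder is shifted by more than 20 mm (distance of holder_mid from where it was at the start of the episode above 0.02 m).
It fails at once if the upright tube piece is shifted by more than 20 mm (distance of tube_mid from where it was at the start of the episode above 0.02 m).
It also fails if it takes over 64 s, if anything falls off the work surface, if the arm or the gripper's body presses on something with over 40 N, if the wrist force passes 120 N, or if a joint passes its speed limit or range.

## Working session

There is one attempt and no reset: what is moved stays moved. The work goes in short steps, Python scripts to look and compute and a tool call to move; the robot and the scene stay as the last step left them, time stands still between calls to the robot, and variables do not carry over. Pictures are saved under pics/ and viewed, at most 10 in all, crops included, and the job is handed in when it is done.

Besides the shell and the picture viewer there is one more tool, called after "Request:" by a JSON object that holds its "api" and its "payload", one argument or row to a line. jog_arm: Moves the arm, as the interface text tells. Scaled input: -1 to 1 covers 0.04 m each way for a shift and pi/2 rad each way for a turn. Its arguments: {"type":"object","properties":{"rows":{"type":"array","items":{"type":"array"}},"grip":{"type":"number"},"newtons":{"type":"number"}},"required":["rows"]}

```bash
mkdir -p pics; ls; cat > h.py <<'E'
import numpy as np, cv2
from workcell import bot
def cap(n,f):
    c=bot.camera(n); np.savez(f'/tmp/{f}.npz',**{k:np.array(v) for k,v in c.items()}); cv2.imwrite(f'pics/{f}.png',c['frame'][:,:,::-1]); return c
def load(f): return dict(np.load(f'/tmp/{f}.npz'))
def cloud(c):
    K=c['intrinsics'];P=c['pose'];d=c['depth'];v,u=np.mgrid[:d.shape[0],:d.shape[1]]
    p=np.stack([(u-K[0,2])/K[0,0]*d,(v-K[1,2])/K[1,1]*d,d],-1)@P[:3,:3].T+P[:3,3]
    p[d==0]=np.nan; return p
E
python3 - <<'E'
from h import *
a=cap('scene','s0')['frame'];b=cap('side','d0')['frame']
cv2.imwrite('pics/both.png',np.vstack([a,b])[:,:,::-1])
for f in('s0','d0'):
  c=load(f);print(c['pose'].round(3).tolist(),c['intrinsics'].tolist())
print(bot.sense()['tool_rot'])
E
```

```text
pics
[[-0.218, 0.645, -0.732, 1.398], [0.976, 0.152, -0.156, 0.2], [0.011, -0.749, -0.663, 0.84], [0.0, 0.0, 0.0, 1.0]] [[437.03083204094906, 0.0, 323.4297446237075], [0.0, 437.03083204094906, 196.41801485393256], [0.0, 0.0, 1.0]]
[[0.729, -0.507, 0.461, 0.023], [-0.685, -0.558, 0.468, -0.533], [0.02, -0.657, -0.754, 0.939], [0.0, 0.0, 0.0, 1.0]] [[431.66921362184024, 0.0, 314.53661203961644], [0.0, 431.66921362184024, 198.31444587495832], [0.0, 0.0, 1.0]]
[[-9.07394020e-01  4.20279941e-01 -9.29510819e-04]
 [ 4.20280859e-01  9.07393162e-01 -1.28370342e-03]
 [ 3.03916963e-04 -1.55548041e-03 -9.99998744e-01]]
```

View pics/s0.png

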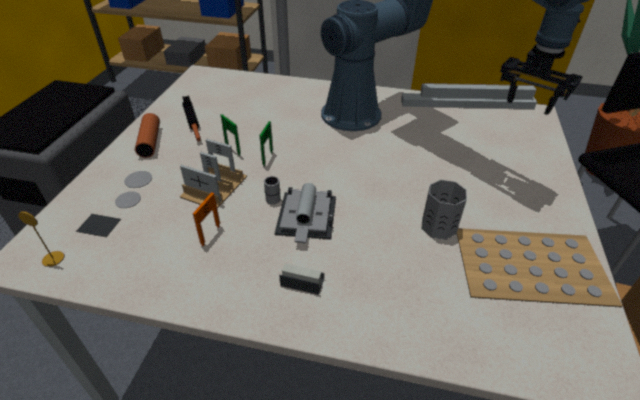

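View pics/d0.png

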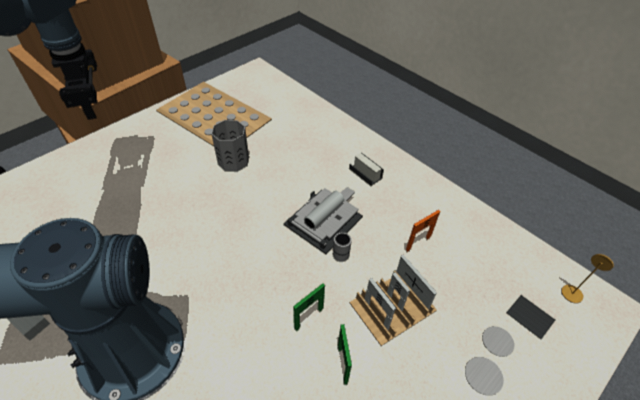

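The scene view shows the stand at (305,212) with its tab at (302,238), the loose tube at (272,189), the cup at (445,208) and the holder at (302,277). The rack is at (213,180) and holds three grey plates.

Candidates for the clamp:
- grey plate at scene (220,150)
- grey plate at scene (208,165)
- grey plate at scene (200,180), which looks like the solid one
- green U plates at (230,133) and (266,143), excluded by colour
- orange U plate at (207,217), excluded by colour

I'll crop in close on the rack and measure.

```bash
python3 - <<'E'
from h import *
a=load('s0')['frame'][125:215,165:345];b=load('d0')['frame'][175:350,275:450]
a=cv2.resize(a,(780,390),interpolation=cv2.INTER_CUBIC)[:, :]
b=cv2.resize(b,(560,560),interpolation=cv2.INTER_CUBIC)
cv2.imwrite('pics/c1.png',b[:,:,::-1])
cv2.imwrite('pics/c2.png',a[:,:,::-1])
p=np.concatenate([cloud(load(f))[r].reshape(-1,3) for f,r in(('s0',np.s_[120:300,170:345]),('d0',np.s_[150:360,270:450]))])
p=p[~np.isnan(p[:,0])]; p=p[(p[:,2]>.008)]
# topdown height map 2mm, x .3-.8 , y -.35...
print(p.min(0),p.max(0))
x0,y0,s=p[:,0].min(),p[:,1].min(),.001
W=int((p[:,0].max()-x0)/s)+1;H=int((p[:,1].max()-y0)/s)+1
m=np.zeros((W,H));i=((p[:,:2]-[x0,y0])/s).astype(int);np.maximum.at(m,(i[:,0],i[:,1]),p[:,2])
m=cv2.dilate(m,np.ones((2,2)))
im=cv2.applyColorMap(np.clip(m/.14*255,0,255).astype(np.uint8),cv2.COLORMAP_JET);im[m==0]=0
for k in range(0,W,50):cv2.putText(im,f'{x0+k*s:.2f}',(0,k+4),0,.35,(255,255,255),1)
for k in range(0,H,50):cv2.putText(im,f'{y0+k*s:.2f}',(k-8,10),0,.3,(255,255,255),1)
im=im[:600,:800];print(im.shape);cv2.imwrite('pics/top.png',im)
E
```

```text
[ 0.07459973 -0.54138868  0.00800136] [0.91865207 0.22220244 0.12780236]
(600, 764, 3)
```

View pics/c1.png

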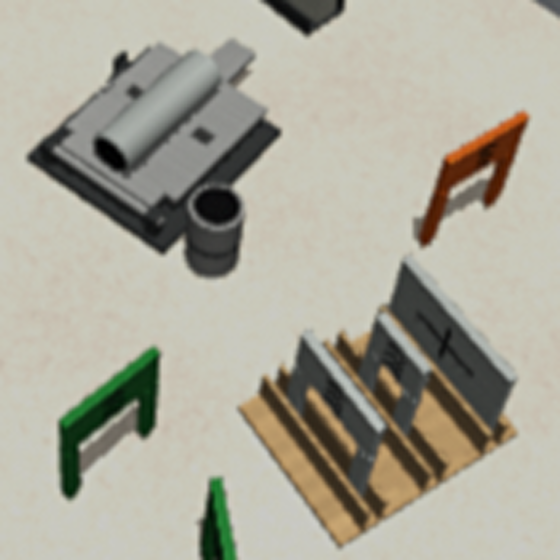

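View pics/top.png

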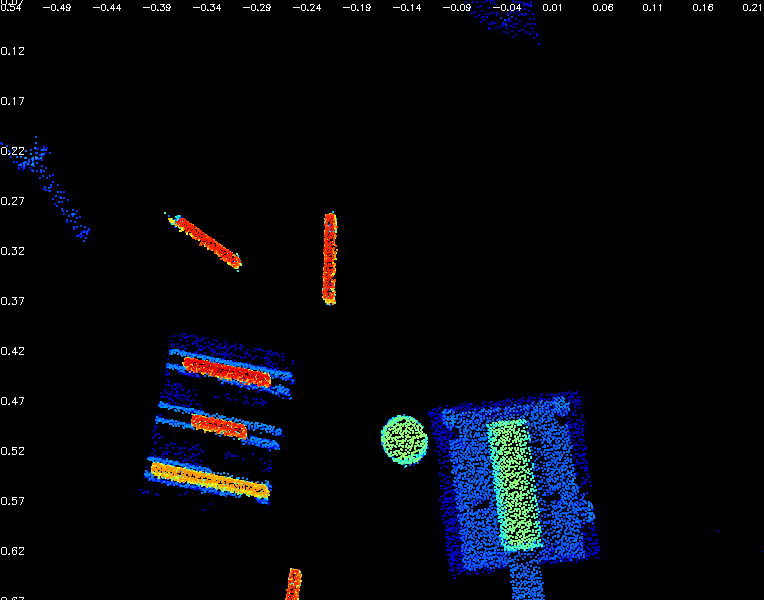

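The crop shows the plate nearest the robot, at about (340,400) in the crop, is the wide-set U. The narrow U is in the middle and the solid plate with a cross is at the far end. The height map agrees: clamp at about (0.44,-0.32), stand tube at about (0.55,-0.03). Next are the precise fits.

```bash
python3 - <<'E'
from h import *
def pts(f,lo,hi):
    p=cloud(load(f)).reshape(-1,3); return p[np.all((p>lo)&(p<hi),1)]
R={'clamp':([.41,-.38,.1],[.47,-.26,.14]),'narrow':([.47,-.38,.09],[.52,-.26,.14]),'tube':([.47,-.09,.05],[.65,.03,.1]),'panel':([.4,-.16,.022],[.645,.1,.04]),'tab':([.645,-.1,.022],[.72,.1,.04]),'loose':([.46,-.18,.06],[.56,-.1,.09])}
for k,(lo,hi) in R.items():
  for f in('s0','d0'):
    q=pts(f,lo,hi)
    if len(q)<5: print(k,f,len(q));continue
    r=cv2.minAreaRect(q[:,:2].astype(np.float32)*1000)
    print(k,f,len(q),np.round(r[0],1),np.round(r[1],1),round(r[2],1),'top',np.percentile(q[:,2],[5,50,98]).round(4))
E
```

```text
clamp s0 204 [ 447.9 -313.5] [85.7 12.4] 77.3 top [0.1016 0.114  0.1245]
clamp d0 318 [ 444.7 -315.5] [85.2 10.6] 78.2 top [0.1024 0.1206 0.1271]
narrow s0 159 [ 502.1 -322.8] [54.7 13.2] 79.0 top [0.0913 0.1071 0.1197]
narrow d0 223 [ 498.7 -323.3] [54.1 10.2] 77.4 top [0.0922 0.1119 0.1222]
tube s0 513 [560.7 -25.8] [129.6  39.1] 6.9 top [0.0537 0.0658 0.0709]
tube d0 616 [557.3 -28.2] [125.1  40. ] 6.6 top [0.0536 0.0675 0.0734]
panel s0 1423 [566.2 -50.5] [173.8 188.7] 13.2 top [0.0259 0.0296 0.0364]
panel d0 1507 [564.1 -52.5] [170.5 200. ] 7.6 top [0.0275 0.0315 0.0371]
tab s0 142 [663.4 -13.5] [39.4 30.1] 6.5 top [0.0267 0.03   0.0332]
tab d0 97 [662.5 -15.1] [32.7 33.4] 88.4 top [0.0291 0.0321 0.0375]
loose s0 160 [ 515.8 -136.2] [42.2 43.8] 75.7 top [0.0628 0.0692 0.073 ]
loose d0 237 [ 512.6 -138.7] [42.5 42.2] 44.3 top [0.0634 0.0713 0.0755]
```

Request:
{"api": "jog_arm", "payload": {
  "rows": [
    [[0,0,0],[0,0,-0.07]],
    [[0,0,0],[0,0,-0.07]],
    [[0,0,0],[0,0,-0.07]],
    [[0,0,0],[0,0,-0.07]],
    [[0,0,0],[0,0,-0.07]],
    [[-0.2,-0.4,0],[0,0,0]],
    [[-0.52,-0.85,0],[0,0,0]],
    [[-0.52,-0.85,0],[0,0,0]],
    [[-0.52,-0.85,0],[0,0,0]],
    [[-0.52,-0.85,0],[0,0,0]],
    [[-0.52,-0.85,0],[0,0,0]],
    [[-0.52,-0.85,0],[0,0,0]],
    [[-0.52,-0.85,0],[0,0,0]],
    [[-0.52,-0.85,0],[0,0,0]],
    [[-0.52,-0.85,0],[0,0,0]],
    [[-0.52,-0.85,0],[0,0,0]],
    [[-0.52,-0.85,0],[0,0,0]],
    [[-0.52,-0.85,0],[0,0,0]],
    [[-0.52,-0.85,0],[0,0,0]],
    [[-0.52,-0.85,0],[0,0,0]]
  ],
  "grip": 1
}}

```text
clock: 1.77
ee_pos: [0.5965, 0.0659, 0.2383]
tool_rot: [[-0.993, -0.116, -0.001], [-0.116, 0.993, 0.0], [0.001, 0.0, -1.0]]
wrist_force: [-0.1, -0.3, -1.1]
grip_width: 0.0882
gripper_force: 0.0
```

```bash
cat >> h.py <<'E'
def go(target,yax=None,zax=(0,0,-1)):
    "shift to target in tool units (1=.04 m) and turn as rotvec in tool units"
    from scipy.spatial.transform import Rotation as Ro
    s=bot.sense();R=np.array(s['tool_rot']);d=R.T@(np.array(target)-s['ee_pos'])/.04
    print('t',round(s['clock'],2),'ee',np.round(s['ee_pos'],4),'shift',d.round(2),'w',round(s['grip_width'],4))
    if yax is not None:
        z=np.array(zax,float);z/=np.linalg.norm(z);y=np.array(yax,float);y-=z*(y@z);y/=np.linalg.norm(y)
        G=np.column_stack([np.cross(y,z),y,z]);rv=Ro.from_matrix(R.T@G).as_rotvec()
        print('turn',(rv/(np.pi/2)).round(3),'q',np.round(s['joint_positions'],2))
E
python3 - <<'E'
from h import *
go([.661,-.015,.15],[-.115,.993,0])
E
```

```text
t 1.77 ee [0.5965 0.0659 0.2383] shift [-1.37 -2.2   2.21] w 0.0882
turn [ 0. -0.  0.] q [-0.09  0.24  1.54  0.    1.36 -1.77]
```

Request:
{"api": "jog_arm", "payload": {
  "rows": [
    [[-0.5,-0.7,0.3],[0,0,0]],
    [[-0.45,-0.75,0.3],[0,0,0]],
    [[-0.42,-0.75,0.3],[0,0,0]],
    [[0,0,0.3],[0,0,0]],
    [[0,0,0],[0,0,0]],
    [[0,0,0],[0,0,0]]
  ]
}}

```text
clock: 2.27
ee_pos: [0.6592, -0.013, 0.1892]
tool_rot: [[-0.993, -0.115, -0.003], [-0.115, 0.993, 0.001], [0.003, 0.001, -1.0]]
wrist_force: [0.1, 0.5, 0.2]
grip_width: 0.0881
gripper_force: 0.0
```

```bash
python3 - <<'E'
from h import *
go([.661,-.015,.15])
c=cap('wrist','w1');print(c['pose'].round(3).tolist())
p=cloud(c).reshape(-1,3)
for lo,hi in(([.645,-.1,.022],[.72,.1,.04]),([.47,-.09,.05],[.645,.03,.08])):
  q=p[np.all((p>lo)&(p<hi),1)]
  if len(q): print(len(q),cv2.minAreaRect(q[:,:2].astype(np.float32)*1000),np.percentile(q[:,2],[5,50,98]))
E
```

```text
t 2.27 ee [ 0.6592 -0.013   0.1892] shift [-0.04 -0.06  0.98] w 0.0881
[[-0.114, 0.953, 0.281, 0.588], [0.993, 0.11, 0.033, -0.022], [0.001, 0.283, -0.959, 0.334], [0.0, 0.0, 0.0, 1.0]]
878 ((662.0183715820312, -15.370080947875977), (37.194156646728516, 29.49083137512207), 6.85463809967041) [0.02868577 0.02996645 0.0313893 ]
6545 ((560.5438842773438, -27.29457664489746), (123.3743896484375, 39.74966049194336), 6.934266090393066) [0.05693657 0.06647353 0.06980789]
```

View pics/w1.png

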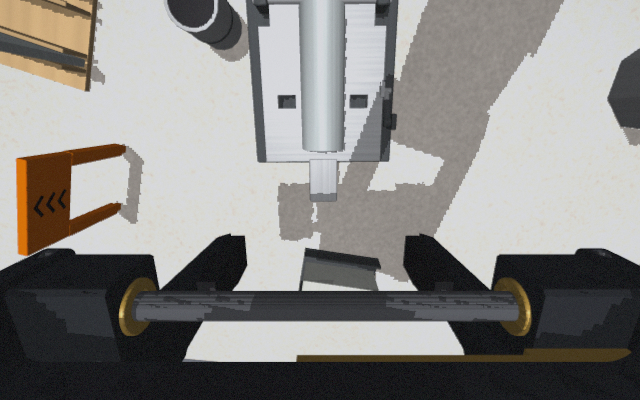

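The wrist view shows the tab at about (323,180), between the fingers' lines. The two slots at (287,101) and (358,101) are still folded down. I'm descending straight onto the tab.

Request:
{"api": "jog_arm", "payload": {
  "rows": [
    [[-0.15,-0.06,0.85],[0,0,0]],
    [[0,0,0.9],[0,0,0]],
    [[0,0,0.9],[0,0,0]],
    [[0,0,0.9],[0,0,0]],
    [[0,0,0.5],[0,0,0]],
    [[0,0,0.35],[0,0,0]],
    [[0,0,0],[0,0,0]],
    [[0,0,0],[0,0,0]]
  ]
}}

```text
clock: 2.98
ee_pos: [0.6671, -0.0143, 0.0158]
tool_rot: [[-0.993, -0.117, 0.001], [-0.117, 0.993, -0.0], [-0.001, -0.0, -1.0]]
wrist_force: [-0.1, -0.5, -0.2]
grip_width: 0.0878
gripper_force: 0.0
```

Request:
{"api": "jog_arm", "payload": {
  "rows": [
    [[0,0,0],[0,0,0]],
    [[0,0,0],[0,0,0]],
    [[0,0,0],[0,0,0]],
    [[0,0,0],[0,0,0]],
    [[0,0,0],[0,0,0]],
    [[0,0,0],[0,0,0]],
    [[0,0,0],[0,0,0]],
    [[0,0,0],[0,0,0]]
  ],
  "grip": -0.8,
  "newtons": 50
}}

```text
clock: 3.65
ee_pos: [0.6666, -0.0151, 0.0147]
tool_rot: [[-0.993, -0.116, -0.0], [-0.116, 0.993, 0.0], [0.0, 0.0, -1.0]]
wrist_force: [1.2, -0.7, -0.4]
grip_width: 0.0372
gripper_force: 0.0
```

Request:
{"api": "jog_arm", "payload": {
  "rows": [
    [[0,0,0],[0,0,0]],
    [[0,0,0],[0,0,0]],
    [[0,0,0],[0,0,0]],
    [[0,0,0],[0,0,0]],
    [[0,0,0],[0,0,0]],
    [[0,0,0],[0,0,0]]
  ]
}}

```text
clock: 4.15
ee_pos: [0.6664, -0.0138, 0.0146]
tool_rot: [[-0.993, -0.116, -0.001], [-0.116, 0.993, 0.002], [0.0, 0.002, -1.0]]
wrist_force: [-0.4, 5.1, 1.3]
grip_width: 0.0293
gripper_force: 50.0
```

Request:
{"api": "jog_arm", "payload": {
  "rows": [
    [[0.005,0,-0.1],[0,0,0]],
    [[0,0,-0.1],[0,0,0]],
    [[0.015,0,-0.2],[0,0,0]],
    [[0.02,0,-0.2],[0,0,0]],
    [[0.03,0,-0.2],[0,0,0]],
    [[0.04,0,-0.2],[0,0,0]],
    [[0.05,0,-0.2],[0,0,0]],
    [[0.06,0,-0.2],[0,0,0]],
    [[0.07,0,-0.2],[0,0,0]],
    [[0.08,0,-0.19],[0,0,0]],
    [[0.09,0,-0.19],[0,0,0]],
    [[0,0,0],[0,0,0]],
    [[0,0,0],[0,0,0]]
  ]
}}

```text
clock: 5.23
ee_pos: [0.6471, -0.0161, 0.0946]
tool_rot: [[-0.993, -0.116, -0.002], [-0.116, 0.993, 0.001], [0.002, 0.002, -1.0]]
wrist_force: [-5.1, 5.4, 4.8]
grip_width: 0.0295
gripper_force: 50.0
```

```bash
python3 - <<'E'
from h import *
cap('side','d1')
E
```

```text
(no output)
```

View pics/d1.png

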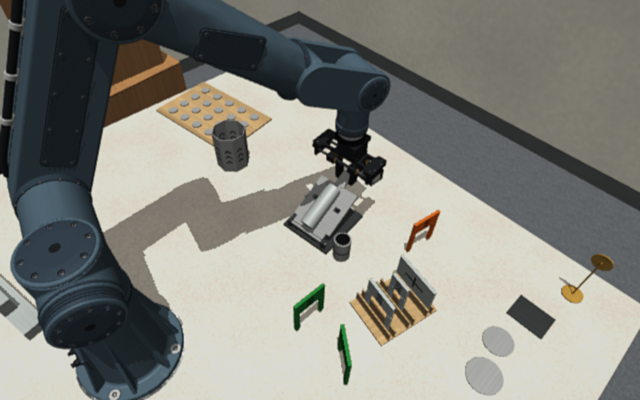

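The side view shows the panel at (325,205) raised, with the tab still in the fingers. I'm releasing it and rising.

Request:
{"api": "jog_arm", "payload": {
  "rows": [
    [[0,0,0],[0,0,0]],
    [[0,0,0],[0,0,0]],
    [[0,0,0],[0,0,0]],
    [[0,0,0],[0,0,0]],
    [[0,0,0],[0,0,0]],
    [[0,0,0],[0,0,0]],
    [[0,0,-0.3],[0,0,0]],
    [[0,0,-0.8],[0,0,0]],
    [[0,0,-1],[0,0,0]],
    [[0,0,-1],[0,0,0]],
    [[0,0,-1],[0,0,0]],
    [[0,0,-0.8],[0,0,0]],
    [[0,0,0],[0,0,0]]
  ],
  "grip": 1
}}

```text
clock: 6.37
ee_pos: [0.6517, -0.0178, 0.3006]
tool_rot: [[-0.993, -0.116, 0.014], [-0.116, 0.993, -0.003], [-0.014, -0.005, -1.0]]
wrist_force: [0.2, -0.4, 0.9]
grip_width: 0.0883
gripper_force: 0.0
```

```bash
python3 - <<'E'
from h import *
c=cap('wrist','w2');p=cloud(c).reshape(-1,3)
u=np.array([.9928,.120]);v=np.array([-.12,.9928]);h=np.array([.4876,-.0361])
d=p[:,:2]-h;a=d@u;b=d@v
for nm,lo,hi in(('L',25,50),('R',-50,-25)):
  m=(a>.02)&(a<.125)&(b>lo/1e3)&(b<hi/1e3)&(p[:,2]>.03)
  k,c0=np.polyfit(a[m],p[m,2],1);print(nm,m.sum(),'angle',np.arctan(k),c0)
go([.43,-.34,.29],[.977,-.213,0])
E
```

```text
L 1751 angle 0.45742521458013713 0.02941016694925481
R 1732 angle 0.45842157114653365 0.029423533356085108
t 6.42 ee [ 0.6506 -0.0176  0.2965] shift [ 6.41 -7.37  0.12] w 0.0881
turn [0.004 0.006 1.211] q [-0.21  0.3   1.34 -0.    1.49 -1.9 ]
```

Request:
{"api": "jog_arm", "payload": {
  "rows": [
    [[0.6,-0.72,0],[0,0,0]],
    [[0.64,-0.74,0],[0,0,0]],
    [[0.64,-0.74,0],[0,0,0]],
    [[0.64,-0.74,0],[0,0,0]],
    [[0.64,-0.74,0],[0,0,0]],
    [[0.64,-0.74,0],[0,0,0]],
    [[0.64,-0.74,0],[0,0,0]],
    [[0.64,-0.74,0],[0,0,0]],
    [[0.64,-0.74,0],[0,0,0]],
    [[0.6,-0.73,0.1],[0,0,0]],
    [[0,0,0],[0,0,0.07]],
    [[0,0,0],[0,0,0.07]],
    [[0,0,0],[0,0,0.07]],
    [[0,0,0],[0,0,0.07]],
    [[0,0,0],[0,0,0.07]],
    [[0,0,0],[0,0,0.07]],
    [[0,0,0],[0,0,0.07]],
    [[0,0,0],[0,0,0.07]],
    [[0,0,0],[0,0,0.07]],
    [[0,0,0],[0,0,0.07]]
  ],
  "grip": -0.1
}}

```text
clock: 8.08
ee_pos: [0.4308, -0.3387, 0.2846]
tool_rot: [[-0.549, 0.836, -0.002], [0.836, 0.549, 0.002], [0.002, -0.0, -1.0]]
wrist_force: [-0.8, 0.0, 0.5]
grip_width: 0.0396
gripper_force: 0.0
```

Request:
{"api": "jog_arm", "payload": {
  "rows": [
    [[0,0,0],[0,0,0.07]],
    [[0,0,0],[0,0,0.07]],
    [[0,0,0],[0,0,0.07]],
    [[0,0,0],[0,0,0.07]],
    [[0,0,0],[0,0,0.07]],
    [[0,0,0],[0,0,0.07]],
    [[0,0,0],[0,0,0.07]],
    [[0,0,0],[0,0,0]],
    [[0,0,0],[0,0,0]],
    [[0,0,0],[0,0,0]]
  ]
}}

```text
clock: 8.92
ee_pos: [0.4311, -0.339, 0.2853]
tool_rot: [[0.178, 0.984, -0.001], [0.984, -0.178, 0.001], [0.001, -0.001, -1.0]]
wrist_force: [0.6, 0.3, -0.6]
grip_width: 0.0397
gripper_force: 0.0
```

```bash
python3 - <<'E'
from h import *
c=cap('wrist','w3');p=cloud(c).reshape(-1,3)
for nm,lo,hi in(('clamp',[.41,-.38,.1],[.47,-.26,.14]),('clamptop',[.41,-.38,.118],[.47,-.26,.14]),('narrow',[.475,-.38,.108],[.52,-.26,.14])):
  q=p[np.all((p>lo)&(p<hi),1)]
  if len(q)>5: print(nm,len(q),cv2.minAreaRect(q[:,:2].astype(np.float32)*1000),np.percentile(q[:,2],[5,50,98]).round(4))
go([.4465,-.3145,.2],[.977,-.213,0])
E
```

```text
clamp 613 ((446.1429443359375, -315.41949462890625), (83.30653381347656, 8.019140243530273), 78.31417083740234) [0.1194 0.122  0.1236]
clamptop 583 ((446.1134338378906, -315.7162780761719), (82.71280670166016, 7.978085041046143), 78.34471893310547) [0.1208 0.1221 0.1236]
narrow 430 ((500.2294921875, -324.0460205078125), (52.086524963378906, 8.381782531738281), 78.41040802001953) [0.1099 0.1168 0.1186]
t 8.97 ee [ 0.4312 -0.3391  0.2855] shift [0.67 0.27 2.14] w 0.0396
turn [-0.    -0.     0.022] q [-0.88  0.09  1.62 -0.    1.44 -0.7 ]
```

View pics/w3.png

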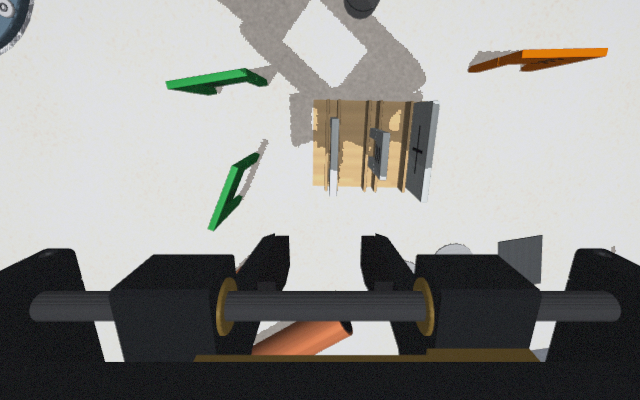

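The wrist view shows the wide-set clamp in the left slot at about (335,155), clear of the narrow plate at (378,152) and the solid one at (420,150). I'm lining up and descending.

Request:
{"api": "jog_arm", "payload": {
  "rows": [
    [[0.65,0.26,0],[0,0,0.016]],
    [[0,0,0.9],[0,0,0]],
    [[0,0,0.9],[0,0,0]],
    [[0,0,0.9],[0,0,0]],
    [[0,0,0.9],[0,0,0]],
    [[0,0,0.7],[0,0,0]],
    [[0,0,0.54],[0,0,0]],
    [[0,0,0],[0,0,0]],
    [[0,0,0],[0,0,0]]
  ]
}}

```text
clock: 9.72
ee_pos: [0.4457, -0.3149, 0.0915]
tool_rot: [[0.205, 0.979, -0.002], [0.979, -0.205, 0.002], [0.002, -0.002, -1.0]]
wrist_force: [0.2, -0.6, -0.1]
grip_width: 0.0399
gripper_force: 0.0
```

```bash
python3 - <<'E'
from h import *
go([.4462,-.3155,.092],[.9793,-.2023,0])
E
```

```text
t 9.72 ee [ 0.4457 -0.3149  0.0915] shift [-0.01  0.01 -0.01] w 0.0399
turn [-0.002 -0.001 -0.002] q [-0.83  0.3   1.79  0.    1.06 -0.63]
```

Request:
{"api": "jog_arm", "payload": {
  "rows": [
    [[0,0,0],[0,0,0]],
    [[0,0,0],[0,0,0]],
    [[0,0,0],[0,0,0]],
    [[0,0,0],[0,0,0]],
    [[0,0,0],[0,0,0]],
    [[0,0,0],[0,0,0]],
    [[0,0,0],[0,0,0]],
    [[0,0,0],[0,0,0]]
  ],
  "grip": -1,
  "newtons": 35
}}

```text
clock: 10.38
ee_pos: [0.4466, -0.316, 0.0933]
tool_rot: [[0.206, 0.979, 0.001], [0.979, -0.206, -0.001], [-0.001, 0.001, -1.0]]
wrist_force: [-1.5, 1.0, 5.6]
grip_width: 0.008
gripper_force: 34.9
```

Request:
{"api": "jog_arm", "payload": {
  "rows": [
    [[0,0,-0.2],[0,0,0]],
    [[0,0,-0.5],[0,0,0]],
    [[0,0,-0.7],[0,0,0]],
    [[0,0,-0.7],[0,0,0]],
    [[0,0,-0.7],[0,0,0]],
    [[0,0,-0.7],[0,0,0]],
    [[0,0,-0.7],[0,0,0]],
    [[0,0,-0.7],[0,0,0]],
    [[0,0,0],[0,0,0]],
    [[0,0,0],[0,0,0]]
  ]
}}

```text
clock: 11.22
ee_pos: [0.4469, -0.3161, 0.2903]
tool_rot: [[0.206, 0.979, 0.003], [0.979, -0.206, -0.003], [-0.002, 0.003, -1.0]]
wrist_force: [-0.2, 0.8, -2.0]
grip_width: 0.0079
gripper_force: 34.9
```

```bash
cat >> h.py <<'E'
def mountframe(th=.458):
    u=np.array([np.cos(np.radians(6.9)),np.sin(np.radians(6.9)),0]);v=np.array([-u[1],u[0],0]);k=np.array([0,0,1.])
    X=np.cos(th)*u+np.sin(th)*k;Z=-np.sin(th)*u+np.cos(th)*k
    h=np.array([.4876,-.0361,.027]); return h+.09*X+.003*Z,X,v,Z
E
python3 - <<'E'
from h import *
m,X,Y,Z=mountframe();print(m,X,Z)
go(m+Z*.2,X,-Z)
E
```

```text
[ 0.56642296 -0.02656137  0.06948478] [0.89044238 0.10775537 0.44215512] [-0.43895274 -0.05311912  0.8969386 ]
t 11.22 ee [ 0.4469 -0.3161  0.2903] shift [ 6.99 -0.66  1.02] w 0.0079
turn [-0.287  0.05  -0.205] q [-0.83  0.08  1.62  0.    1.44 -0.63]
```

```bash
python3 - <<'E'
from h import *
m,X,Y,Z=mountframe()
for f in('w2',):
  c=load(f);K=c['intrinsics'];P=c['pose'];g=cv2.cvtColor(c['frame'],cv2.COLOR_RGB2GRAY);res=[]
  for s in(1,-1):
    q=P[:3,:3].T@(m+s*.036*Y-P[:3,3]);uv=(K@q)[:2]/q[2];x,y=uv.astype(int)
    r=np.s_[y-22:y+22,x-28:x+28];w=g[r];t,b=cv2.threshold(w,0,255,cv2.THRESH_BINARY_INV+cv2.THRESH_OTSU)
    cs,_=cv2.findContours(b,cv2.RETR_LIST,cv2.CHAIN_APPROX_NONE)
    for k in cs:
      if cv2.contourArea(k)<60:continue
      pts=k[:,0]+[x-28,y-22];ray=np.c_[(pts-[K[0,2],K[1,2]])/[K[0,0],K[1,1]],np.ones(len(pts))]@P[:3,:3].T
      d=((m-P[:3,3])@Z)/(ray@Z);W=P[:3,3]+ray*d[:,None]-m
      xx,yy=W@X*1e3,W@Y*1e3;print(s,uv.round(),t,'x',xx.min().round(1),xx.max().round(1),'y',yy.min().round(1),yy.max().round(1))
  p=cloud(c).reshape(-1,3)-m;a,b,h=p@X,p@Y,p@Z
  t=(abs(b)<.03)&(h>.01)&(h<.045)&(abs(a)<.1)
  print('tube x',np.percentile(a[t],[.5,99.5]),'y',np.percentile(b[t],[1,99]),'top',np.percentile(h[t],99))
  t=(abs(b)<.012)&(a>.05)&(a<.12)&(abs(h)<.02);print('tab end',a[t].max() if t.any() else None)
cv2.imwrite('pics/w2c.png',cv2.resize(load('w2')['frame'][:260,200:440,::-1],None,fx=2,fy=2))
E
```

```text
1 [356.  98.] 132.0 x -6.7 5.2 y 26.9 44.3
1 [356.  98.] 132.0 x -29.2 27.3 y 47.1 68.7
1 [356.  98.] 132.0 x -29.4 27.1 y 17.0 23.2
-1 [298.  98.] 137.0 x -7.2 6.1 y -44.4 -27.0
-1 [298.  98.] 137.0 x -30.0 26.6 y -65.9 -59.7
tube x [-0.07779052  0.04509734] y [-0.01973435  0.01910493] top 0.04047499037004698
tab end 0.10447883819861986
```

View pics/w2c.png

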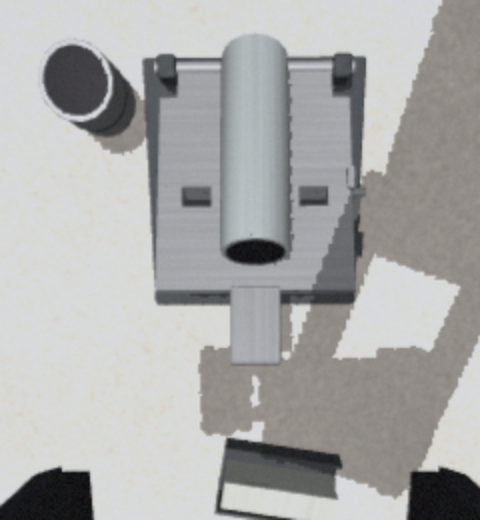

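The w2 crop shows the open stand with its slots at (197,195) and (313,195) in the crop, within about 1 mm of my mount frame. Next I tilt the clamp to the panel's normal.

Request:
{"api": "jog_arm", "payload": {
  "rows": [
    [[0,0,0],[-0.057,0.01,-0.041]],
    [[0,0,0],[-0.057,0.01,-0.041]],
    [[0,0,0],[-0.057,0.01,-0.041]],
    [[0,0,0],[-0.058,0.01,-0.041]],
    [[0,0,0],[-0.058,0.01,-0.041]],
    [[0,0,0],[0,0,0]]
  ]
}}

```text
clock: 11.72
ee_pos: [0.444, -0.3147, 0.2848]
tool_rot: [[-0.121, 0.892, 0.437], [0.993, 0.105, 0.061], [0.008, 0.441, -0.898]]
wrist_force: [-0.3, -1.0, -0.4]
grip_width: 0.0078
gripper_force: 34.9
```

```bash
python3 - <<'E'
from h import *
m,X,Y,Z=mountframe()
go(m+Z*.2,X,-Z)
E
```

```text
t 11.72 ee [ 0.444  -0.3147  0.2848] shift [6.77 1.1  1.61] w 0.0078
turn [-0.001 -0.005 -0.002] q [-1.09 -0.11  1.88  0.45  1.24 -1.33]
```

Request:
{"api": "jog_arm", "payload": {
  "rows": [
    [[0.5,0.1,0.1],[0,0,0]],
    [[0.9,0.14,0.2],[0,0,0]],
    [[0.9,0.14,0.2],[0,0,0]],
    [[0.9,0.14,0.2],[0,0,0]],
    [[0.9,0.14,0.2],[0,0,0]],
    [[0.9,0.14,0.2],[0,0,0]],
    [[0.9,0.14,0.2],[0,0,0]],
    [[0.6,0.1,0.2],[0,0,0]],
    [[0.27,0.06,0.11],[0,0,0]],
    [[0,0,0],[0,0,0]],
    [[0,0,0],[0,0,0]],
    [[0,0,0],[0,0,0]],
    [[0,0,0],[0,0,0]]
  ]
}}

```text
clock: 12.8
ee_pos: [0.481, -0.0394, 0.2509]
tool_rot: [[-0.119, 0.892, 0.436], [0.993, 0.105, 0.056], [0.004, 0.439, -0.898]]
wrist_force: [-0.4, -0.0, -1.6]
grip_width: 0.0076
gripper_force: 34.9
```

```bash
python3 - <<'E'
from h import *
m,X,Y,Z=mountframe()
go(m+Z*.2,X,-Z)
c=cap('wrist','w4');p=cloud(c).reshape(-1,3)-m;a,b,h=p@X,p@Y,p@Z
# clamp points: in mount coords
t=(abs(a)<.03)&(abs(b)<.06)&(h>.1)&(h<.26);print('n',t.sum())
for z0 in np.arange(.1,.26,.01):
  s=t&(h>=z0)&(h<z0+.01)
  if s.sum()>3:print(round(z0,2),s.sum(),'x',a[s].min().round(4),a[s].max().round(4),'y',b[s].min().round(4),b[s].max().round(4))
E
```

```text
t 12.8 ee [ 0.481  -0.0394  0.2509] shift [ 0.06 -0.07  0.02] w 0.0076
turn [-0.002 -0.002 -0.002] q [-0.51 -0.36  2.15  0.31  1.   -0.75]
n 5975
0.12 15 x -0.0011 0.0066 y 0.0395 0.0399
0.13 25 x -0.001 0.0065 y 0.0393 0.0397
0.14 26 x -0.0007 0.0063 y 0.0393 0.0398
0.15 24 x -0.0011 0.0069 y 0.0393 0.0397
0.16 39 x -0.0009 0.0068 y 0.0393 0.0397
0.17 38 x -0.0007 0.0067 y 0.0393 0.0397
0.18 53 x -0.0009 0.0071 y 0.0385 0.0396
0.19 70 x -0.0085 0.0151 y 0.0054 0.0396
0.2 421 x -0.0139 0.0208 y 0.0044 0.0399
0.21 583 x -0.0151 0.0219 y 0.0051 0.0396
0.22 2808 x -0.0155 0.0224 y -0.0452 0.0397
0.23 859 x -0.0129 0.0196 y -0.0417 0.0396
0.24 825 x -0.0116 0.0185 y -0.0144 0.0083
0.25 189 x -0.0096 0.0166 y -0.0148 0.0082
```

View pics/w4.png

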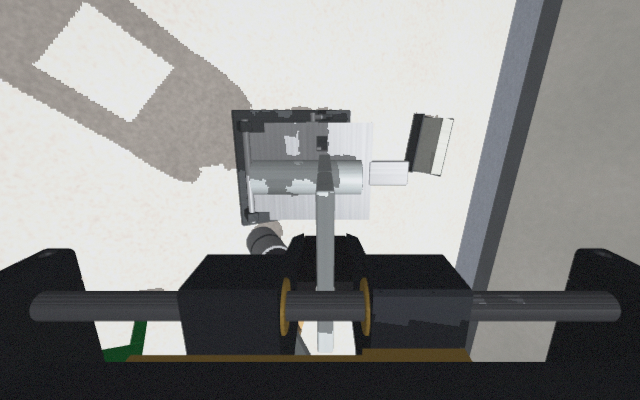

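The wrist view shows the clamp held over the tube at (325,165), aligned with the panel but about 3 mm off in x and 2 mm in y. I'll correct that and come down with the legs just above the slots.

Request:
{"api": "jog_arm", "payload": {
  "rows": [
    [[0.06,-0.085,0.2],[0,0,0]],
    [[0,0,0.5],[0,0,0]],
    [[0,0,0.5],[0,0,0]],
    [[0,0,0.5],[0,0,0]],
    [[0,0,0.4],[0,0,0]],
    [[0,0,0.2],[0,0,0]],
    [[0,0,0],[0,0,0]],
    [[0,0,0],[0,0,0]],
    [[0,0,0],[0,0,0]]
  ]
}}

```text
clock: 13.6
ee_pos: [0.5181, -0.0316, 0.1676]
tool_rot: [[-0.12, 0.891, 0.437], [0.993, 0.106, 0.056], [0.004, 0.441, -0.898]]
wrist_force: [-0.1, 0.2, -1.1]
grip_width: 0.0074
gripper_force: 34.9
```

```bash
cat > chk.py <<'E'
from h import *
import sys
m,X,Y,Z=mountframe()
s=bot.sense();e=np.array(s['ee_pos'])-m;print('tcp in mount',(e@X).round(4),(e@Y).round(4),(e@Z).round(4),np.round(s['wrist_force'],1))
go(m+Z*.052,X,-Z)
c=cap('wrist',sys.argv[1]);p=cloud(c).reshape(-1,3)-m;a,b,h=p@X,p@Y,p@Z
for z0 in np.arange(.005,.11,.01):
  q=(abs(a)<.02)&(abs(b)>.033)&(abs(b)<.06)&(h>=z0)&(h<z0+.01)
  if q.sum()>3:print(round(z0,3),q.sum(),'x',a[q].min().round(4),a[q].max().round(4),'y',b[q].min().round(4),b[q].max().round(4))
q=(a>-.05)&(a<.04)&(b>.045)&(b<.055)&(abs(h)<.015);print('panel h',np.median(h[q]),q.sum())
E
python3 chk.py w5
```

```text
tcp in mount -0.0002 0.0008 0.1095 [-0.1  0.2 -1.1]
t 13.6 ee [ 0.5181 -0.0316  0.1676] shift [-0.03  0.01  1.44] w 0.0074
turn [-0.001 -0.002 -0.001] q [-0.44 -0.14  2.16  0.35  0.76 -0.77]
0.025 11 x -0.004 0.0036 y 0.0428 0.043
0.035 22 x -0.0039 0.0035 y 0.0427 0.0431
0.045 22 x -0.0037 0.0034 y 0.0427 0.0431
0.055 22 x -0.0041 0.0033 y 0.0426 0.0431
0.065 39 x -0.004 0.0038 y 0.0426 0.0432
0.075 39 x -0.0037 0.0037 y 0.0426 0.043
0.085 42 x -0.0035 0.004 y 0.0426 0.043
0.095 60 x -0.0039 0.0039 y 0.0417 0.043
0.105 61 x -0.0036 0.0042 y 0.0418 0.0429
panel h -0.00030419873294514646 1231
```

Request:
{"api": "jog_arm", "payload": {
  "rows": [
    [[-0.022,-0.01,0.1],[0,0,0]],
    [[0,0,0.2],[0,0,0]],
    [[0,0,0.15],[0,0,0]],
    [[0,0,0.15],[0,0,0]],
    [[0,0,0],[0,0,0]],
    [[0,0,0],[0,0,0]]
  ]
}}

```text
clock: 14.15
ee_pos: [0.5277, -0.0304, 0.1443]
tool_rot: [[-0.121, 0.892, 0.435], [0.993, 0.107, 0.058], [0.005, 0.439, -0.899]]
wrist_force: [-0.2, 0.1, -0.5]
grip_width: 0.0077
gripper_force: 34.9
```

Request:
{"api": "jog_arm", "payload": {
  "rows": [
    [[0,0,0.1],[0,0,0]],
    [[0,0,0.1],[0,0,0]],
    [[0,0,0.1],[0,0,0]],
    [[0,0,0.1],[0,0,0]],
    [[0,0,0.1],[0,0,0]],
    [[0,0,0.1],[0,0,0]],
    [[0,0,0],[0,0,0]],
    [[0,0,0],[0,0,0]],
    [[0,0,0],[0,0,0]]
  ]
}}

```text
clock: 14.9
ee_pos: [0.5385, -0.0294, 0.1236]
tool_rot: [[-0.121, 0.892, 0.436], [0.993, 0.107, 0.057], [0.004, 0.44, -0.898]]
wrist_force: [0.8, -0.4, -0.1]
grip_width: 0.0075
gripper_force: 34.9
```

```bash
python3 chk.py w6
```

```text
tcp in mount -0.0012 0.0006 0.0609 [ 0.8 -0.4 -0.1]
t 14.9 ee [ 0.5385 -0.0294  0.1236] shift [-0.01  0.03  0.22] w 0.0075
turn [-0.002 -0.003 -0.001] q [-0.41 -0.    2.14  0.39  0.64 -0.8 ]
0.005 27 x -0.0052 0.0022 y 0.0425 0.0429
0.015 36 x -0.0051 0.0028 y 0.0424 0.0427
0.025 36 x -0.0048 0.0027 y 0.0423 0.0428
0.035 45 x -0.0045 0.003 y 0.0423 0.0428
0.045 54 x -0.0049 0.0029 y 0.0414 0.0427
0.055 62 x -0.0046 0.0032 y 0.0416 0.0428
0.065 80 x -0.0046 0.003 y 0.0416 0.0428
0.075 94 x -0.0045 0.0033 y 0.0414 0.0427
0.085 644 x -0.0045 0.0031 y -0.0419 0.0426
panel h -0.0003501662336080883 1779
```

Request:
{"api": "jog_arm", "payload": {
  "rows": [
    [[0,0,0.05],[0,0,0]],
    [[0,0,0.05],[0,0,0]],
    [[0,0,0.05],[0,0,0]],
    [[0,0,0.04],[0,0,0]],
    [[0,0,0],[0,0,0]],
    [[0,0,0],[0,0,0]],
    [[0,0,0],[0,0,0]]
  ]
}}

```text
clock: 15.53
ee_pos: [0.5418, -0.0289, 0.1167]
tool_rot: [[-0.121, 0.892, 0.436], [0.993, 0.107, 0.057], [0.004, 0.44, -0.898]]
wrist_force: [0.5, -0.0, -1.1]
grip_width: 0.0081
gripper_force: 34.9
```

```bash
python3 chk.py w7 | head -2
```

```text
tcp in mount -0.0013 0.0006 0.0533 [ 0.5 -0.  -1.1]
t 15.53 ee [ 0.5418 -0.0289  0.1167] shift [-0.02  0.03  0.03] w 0.0081
```

Request:
{"api": "jog_arm", "payload": {
  "rows": [
    [[0,0,0.02],[0,0,0]],
    [[0,0,0],[0,0,0]],
    [[0,0,0],[0,0,0]]
  ]
}}

```text
clock: 15.83
ee_pos: [0.5421, -0.0289, 0.1165]
tool_rot: [[-0.121, 0.892, 0.436], [0.993, 0.107, 0.057], [0.004, 0.44, -0.898]]
wrist_force: [-8.7, -0.4, 8.8]
grip_width: 0.0076
gripper_force: 34.9
```

Request:
{"api": "jog_arm", "payload": {
  "rows": [
    [[0,0,0],[0,0,0]],
    [[0,0,0],[0,0,0]],
    [[0,0,0],[0,0,0]],
    [[0,0,0],[0,0,0]],
    [[0,0,0],[0,0,0]],
    [[0,0,0],[0,0,0]],
    [[0,0,-0.3],[0,0,0]],
    [[0,0,-0.7],[0,0,0]],
    [[0,0,-0.8],[0,0,0]],
    [[0,0,-0.8],[0,0,0]],
    [[0,0,-0.7],[0,0,0]],
    [[0,0,-0.5],[0,0,0]],
    [[0,0,0],[0,0,0]],
    [[0,0,0],[0,0,0]],
    [[0,0,0],[0,0,0]]
  ],
  "grip": -0.1
}}

```text
clock: 17.08
ee_pos: [0.4756, -0.0374, 0.2515]
tool_rot: [[-0.121, 0.892, 0.436], [0.993, 0.106, 0.057], [0.005, 0.439, -0.898]]
wrist_force: [-0.8, -1.1, -0.3]
grip_width: 0.0392
gripper_force: 0.0
```

```bash
python3 chk.py w8; python3 - <<'E'
from h import *
m,X,Y,Z=mountframe();p=cloud(load('w8')).reshape(-1,3)-m;a,b,h=p@X,p@Y,p@Z
q=(abs(a)<.02)&(abs(b)<.06)&(h>.06)&(h<.1);print('crown top',np.percentile(h[q],[50,98]),'x',np.percentile(a[q],[1,99]),'y',np.percentile(b[q],[1,99]))
E
```

```text
tcp in mount -0.0015 0.0002 0.2037 [-0.8 -1.1 -0.3]
t 17.08 ee [ 0.4756 -0.0374  0.2515] shift [-0.02  0.05  3.79] w 0.0392
turn [-0.002 -0.003 -0.001] q [-0.51 -0.38  2.16  0.31  1.01 -0.75]
0.015 5 x -0.0046 -0.0001 y 0.0415 0.0416
0.025 7 x -0.0044 0.0021 y 0.0419 0.0422
0.045 7 x -0.0042 0.002 y 0.0425 0.0428
0.055 8 x -0.005 0.0019 y 0.0429 0.0432
0.075 159 x -0.0057 0.0018 y -0.0395 0.0438
panel h -0.0003739345324325296 605
crown top [0.08146373 0.08365436] x [-0.00568018  0.0018125 ] y [-0.03876656  0.04340432]
```

View pics/w8.png

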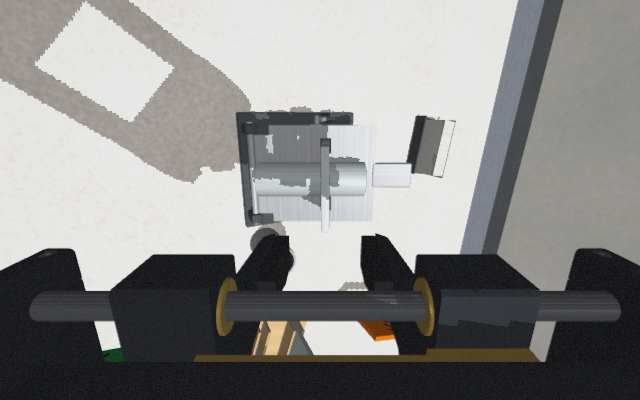

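The wrist view shows the clamp seated astride the tube at (325,185). Its crown top is about 82 mm out from the mount, x is within 2 mm and y within 3 mm. The panel is still open and the gripper is clear.

```bash
python3 -c "
from workcell import bot
print(bot.hand_in())"
```

```text
the job is handed in; nothing more can be done
None
```

The job is handed in. The stand is snapped open at about 0.46 rad, and the clamp is released astride the tube with both legs through the slots and its crown on the tube. The arm made no contact with the other items that I know of, though I did not re-measure them at the end, and the hand-in returned no verdict.

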